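# Put the milling cutter away in its case

## Task

Put the large milling cutter away: slide it flat across the bench, without lifting or tipping it, through the open front of the wooden case until it is fully home against the back wall. Then press the case's hinged cover down until its catch holds it shut, and let go. Leave the small cutter and the other things on the bench where they are.

Things in the scene. Friction and masses are not known exactly. Their poses are not given: they have to be found in the camera images.
- cutter: large side milling cutter: toothed steel disc lying flat, 100 mm diameter, 14 mm thick, about 0.75 kg, with a 27 mm bore (too wide to grasp across). Origin at the centre of its underside, z up.
- case_home (a point): where the centre of the cutter's underside belongs in the fixed wooden case (on the bench, z=0; no floor step). +x points into the case: the cutter goes in along +x. Side walls 30 mm high, 8 mm thick, inner faces at y=+-56 mm, from x=-60 to +66 mm; back wall's inner face at x=+52 mm; front open at x=-60 mm. The cover's brass ears reach y=+-78 mm.
- cover (a joint): angle of the wooden cover about its hinge on top of the back wall (rad): 0 = shut, 1.2 to 1.4 = standing open. Unless its catch holds it, a light spring lifts it again. The ball catches engage over the last 15 mm of the front edge's travel and take about 8 to 15 N at that edge.
- cover_hinge (a point): middle of the cover's hinge axis, 66 mm behind case_home and 30 mm above the bench; the axis is the case's y. Axes as case_home.
- cover_press (a point): a good place to press: on the cover's outer face, mid width, 115 mm from the hinge, 17 mm short of its free front edge; 37 mm above the bench when shut. Cover 150 mm wide, 6 mm thick; a lip under the free edge hangs 21 mm down (9 mm above the bench when shut) and closes the front. Axes turn with the cover: z outward normal, x from free edge to hinge.
- small_cutter: smaller toothed cutter, 68 mm diameter, 12 mm thick, lying flat; not to be moved. Origin at the centre of its underside.
- gear: spur gear with hub, 72 mm diameter, 26 mm high, lying flat; not to be moved. Origin at the centre of its underside.
- holder: tool holder standing upright, steel, 62 mm diameter, 62 mm high; not to be moved. Origin at the centre of its underside.
- stepblock: stepped steel clamping block, 88 x 34 mm, 56 mm high at its +x end; not to be moved. Origin at the centre of its underside.
Things that resemble listed ones, but are neither listed nor needed, are in the scene too. Leave any blue look-alike of the cutter alone. What is shaped like the part that bears case_home but blue is not meant.

How it is judged:
On the way, in this order (a step that is already met when the one before it is completed fails the run):
1. the large cutter lies fully home in the case while the cover is still open (x of cutter in the frame of case_home between -0.008 and 0.006 m and y of cutter in the frame of case_home between -0.01 and 0.01 m and value of joint cover above 0.6 rad), for 0.2 s.
2. the cover is shut (value of joint cover below 0.05 rad), for 0.2 s.
At the end, for the whole second after the job is handed in: The large cutter lies flat and at rest in the case, its centre within 10 mm of home; the cover stays shut by its catch (joint below 0.05 rad) with the robot away from it (x of cutter in the frame of case_home between -0.01 and 0.006 m and y of cutter in the frame of case_home between -0.01 and 0.01 m and height (world z) of cutter below 0.005 m and angle between cutter's own z axis and vertical below 0.1 rad and value of joint cover below 0.05 rad and linear speed of cutter below 0.02 m/s); the robot touches nothing.
It fails at once if the large cutter is lifted or tipped (height (world z) of cutter above 0.02 m or angle between cutter's own z axis and vertical above 0.3 rad).
It fails at once if the small cutter or another thing on the bench is moved by more than 20 mm (distance of any of small_cutter, gear, holder, stepblock from where it was at the start of the episode above 0.02 m).
It also fails if it takes over 64 s, if anything falls off the work surface, if the arm or the gripper's body presses on something with over 40 N, if the wrist force passes 120 N, or if a joint passes its speed limit or range.

## Robot

A 6-joint arm with a two-finger parallel gripper is mounted at the origin on the work surface. World frame = base frame: x ahead of the robot, y to its left, z up, the work surface at z = 0. Lengths are in m, angles in rad, forces in N, time in s.
With the tool pointing down it reaches from about 0.375 to 0.9 m from the base axis. Payload 3.1 kg.
Tool frame: the origin (TCP) lies at the very end of the fingers, on their centre line; the grasp point (between the pads) lies 19 mm behind it (manip.tcp_to_grasp is the distance from the TCP to the grasp point, in m); z points along the fingers, y is the line along which they close (so a half turn about z gives the same grasp; the last joint's range is limited). The gripper opens to 85 mm and grips with 20 to 120 N. Pads are 22 mm wide; open, the fingers measure 114 mm over their backs; the gripper's body (76 mm by 85 mm) begins 54 mm behind the grasp point. The pads swing forward as they close: fully open they stand 13 mm farther back than shut.
Start: joints at [-1.28, 0.527, 1.433, -0, 1.181, -0.178], TCP at [0.282, -0.558, 0.231] pointing down, gripper open.
Joint ranges: [-3.08, 3.08], [-0.75, 2.2], [0.22, 2.44], [-1.43, 4.57], [0, 2.65], [-2.85, 2.85]. Speed limits (rad/s): [2.79, 2.79, 3.14, 3.14, 3.14, 3.14].

## Interface

Orientations are given as a unit quaternion [x, y, z, w].
In Python, from station import manip gives the robot as it stands. The module is installed in compiled form; this text tells all that it offers.
- The arm moves only by the tool step_arm, never from a script. Its argument "commands" is one flat list of numbers, 6 for each row, row after row: the shift along the tool's x, y, z in m, then the turn, a rotation vector about the tool's x, y, z in degrees. A call has exactly 10 rows; each row is the pose to reach, as a shift and turn from the pose commanded when the call began, along the tool's axes at that moment; what a row does not reach only later rows make up. A row lasts 1/10 s, in which the tool goes at most 50 mm and 8.59 degrees, less where a joint would pass 70% of its speed; a pose out of reach is approached as far as the arm can. A call with a gripper value outside its range is refused whole. "jaw" is the opening in per cent of the stroke, from 0 (shut) to 100 (fully open), set as the call begins (left out, the last holds). The fingers move at their own pace and stop on an object; "grip_force" is the grip in N (left out, the last holds). Time passes only in rows, so rows that repeat a pose let the fingers close, or fill a call up. It gives the time, the measured TCP pose, the force, the opening and the grip force at its end, in the units of the state.
- manip.sense(): the state, without advancing time (a new reading comes with each control period).
- manip.snapshot(name): name is "scene" or "top" or "wrist"; returns a dict with "pixels" (384x512x3 uint8, blue, green, red), "fx", "fy", "cx", "cy" (pixels), "k1" (the pictures are not rectified: a ray, as slopes to the right and down, at radius r is drawn at 1 + k1 r^2 times it, then the intrinsics apply), "R" (3x3) and "t" (3): a world point X has camera coordinates R X + t; the wrist camera has in their place "mount" (4x4, takes a point from camera to tool coordinates, whose origin is the TCP and whose axes are the flange's). Camera axes: x right, y down, z forward; pixel columns grow to the right and rows downward; lengths in m; the calibration is good to about 2 mm. A picture is of the moment at which its call begins: read the wrist's pose just before it. There is no depth.
- manip.sign_off(): hands the job in; it is judged then, once.
The state is a dict: "t": time; "q": joint angles; "qd": joint speeds; "tau": joint torques, N m; "tcp_pos": TCP position; "tool_rot": TCP orientation; "force": force on the tool from outside, world axes, zero at the start; "ft_torque": the same for the moment, N m; "finger_gap": opening from 0.0 (shut) to 1.0 (fully open); "gripper_force": force on a finger pad.
Only numpy, scipy, OpenCV 4.12 (cv2) and the standard library are available. Lean on these libraries where they do the work, as an engineer would, in place of code of your own. Each camera call takes 0.05 s, during which the arm holds its last target. There are 200 camera calls.

## Working session

There is one attempt and no reset: what is moved stays moved. The work goes in short steps, Python scripts to look and compute and a tool call to move; the robot and the scene stay as the last step left them, time stands still between calls to the robot, and variables do not carry over. Pictures are saved under pics/ and viewed, at most 13 in all, crops included, and the job is handed in when it is done.

Besides the shell and the picture viewer there is one more tool, called after "Request:" by a JSON object that holds its "method" and its "body", one argument or row to a line. step_arm: Moves the arm, as the interface text tells. Its arguments: {"type":"object","properties":{"commands":{"type":"array","items":{"type":"number"}},"jaw":{"type":"number"},"grip_force":{"type":"number"}},"required":["commands"]}

```bash
mkdir -p pics; cat > h.py <<'E'
import numpy as np, cv2, pickle
from station import manip
from scipy.spatial.transform import Rotation as Ro
def snap(n):
    s=manip.sense(); d=manip.snapshot(n); d=dict(d)
    if 'mount' in d:
        T=np.eye(4); T[:3,:3]=Ro.from_quat(s['tool_rot']).as_matrix(); T[:3,3]=s['tcp_pos']
        W=T@np.array(d['mount']); d['R']=W[:3,:3].T; d['t']=-W[:3,:3].T@W[:3,3]
    return d
def ray(d,u,v):
    K=np.array([[d['fx'],0,d['cx']],[0,d['fy'],d['cy']],[0,0,1.]])
    p=cv2.undistortPoints(np.array([[[u,v]]],float),K,np.array([d['k1'],0,0,0.]))[0,0]
    R=np.array(d['R']); return -R.T@np.array(d['t']), R.T@np.array([p[0],p[1],1])
def onz(d,u,v,z):
    o,r=ray(d,u,v); return o+r*(z-o[2])/r[2]
def tri(a,b):
    A=np.zeros((3,3));c=np.zeros(3)
    for o,r in(a,b):
        r=r/np.linalg.norm(r);P=np.eye(3)-np.outer(r,r);A+=P;c+=P@o
    return np.linalg.solve(A,c)
def proj(d,X):
    R=np.array(d['R']);p=R@np.array(X)+np.array(d['t']);p=p[:2]/p[2];p=p*(1+d['k1']*(p@p));return p*[d['fx'],d['fy']]+[d['cx'],d['cy']]
E
python3 - <<'E'
from h import *
D={n:snap(n) for n in('scene','top')}
pickle.dump(D,open('d0.pkl','wb'))
for n in D: cv2.imwrite(f'pics/{n}0.png',cv2.resize(D[n]['pixels'],(800,600))); print(n,-np.array(D[n]['R']).T@D[n]['t'],D[n]['k1'],D[n]['fx'])
s=manip.sense();print(s['tool_rot'],s['t'],s['force'])
E
```

```text
scene [ 1.22324725 -0.3311371   0.98783054] -0.1563020927328025 492.79784136199476
top [0.25854235 0.01260963 1.4438724 ] -0.21359676514432346 485.87429436150666
[ 9.72659727e-01  2.32232808e-01 -5.19527453e-05 -9.87932917e-04] 0.1 [ 0.82197428  0.23996826 -0.05197306]
```

View pics/scene0.png

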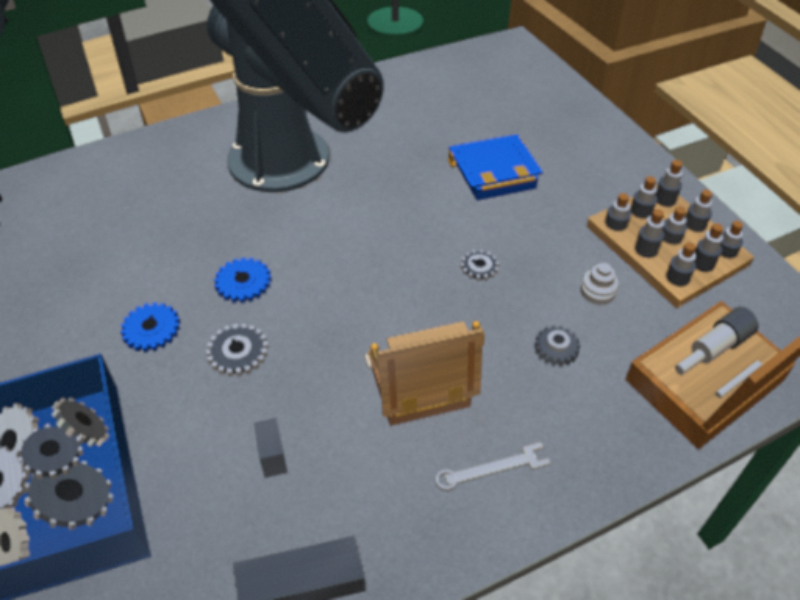

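View pics/top0.png

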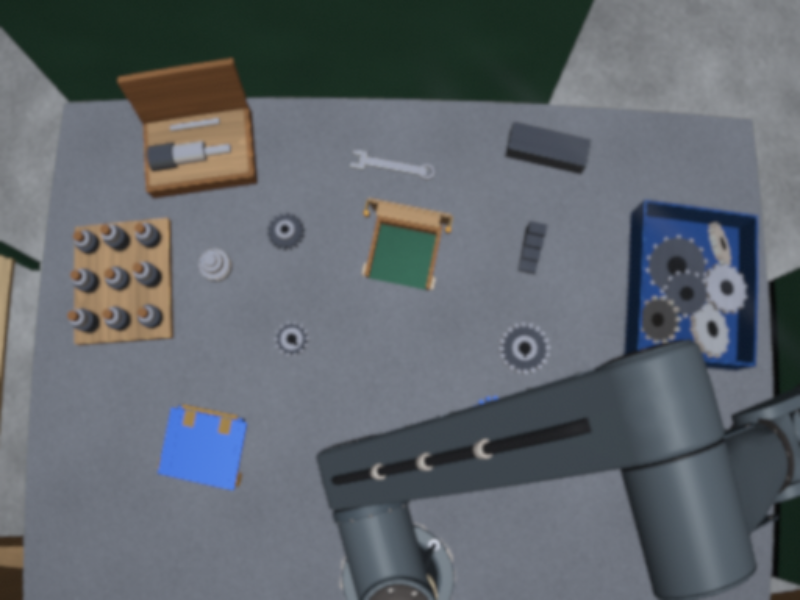

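Scene picture (800x600): the candidates for the large cutter are the grey disc at (237,348), the blue look-alikes at (243,280) and (150,326), the small cutter at (480,264), and the loose cutters in the blue tray. I choose the grey disc at (237,348), which is top (525,348). The wooden case is at top (405,250) and opens towards the robot. The blue case at top (203,447) is a decoy.

```bash
python3 - <<'E'
from h import *
D=pickle.load(open('d0.pkl','rb'));S,T=D['scene'],D['top'];f=512/800
def disc(d,c,r,hsvf):
    im=d['pixels'];h=cv2.cvtColor(im,cv2.COLOR_BGR2HSV)
    return hsvf(h)
# bench-relative difference mask for the grey cutter
def cut(d,c,r):
    c=np.array(c)*f;im=d['pixels'].astype(int);bg=np.median(im.reshape(-1,3)[np.abs(im.reshape(-1,3).sum(1)-330)<90],0)
    m=(np.abs(im-bg).sum(2)>45).astype(np.uint8)
    k=np.zeros_like(m);cv2.circle(k,tuple(int(x) for x in c),int(r*f),1,-1);m*=k
    cs,_=cv2.findContours(m,cv2.RETR_EXTERNAL,cv2.CHAIN_APPROX_NONE);p=cv2.convexHull(np.vstack([q for q in cs if len(q)>5]))
    return cv2.fitEllipse(p)
for n,cs,ct,r,z in(('cutter',(237,348),(525,348),36,.014),('small',(480,264),(291,339),24,.012)):
    a=cut(S,cs,r);b=cut(T,ct,r);print(n,a,b,'\n',onz(S,*a[0],z/2),onz(T,*b[0],z/2),'tri',tri(ray(S,*a[0]),ray(T,*b[0])))
for nm,u,v,d in(('blue1',243,280,S),('blue2',150,326,S),('stepblk',532,248,T),('holder?',214,264,T)): print(nm,onz(d,u*f,v*f,.01))
im=T['pixels'];h=cv2.cvtColor(im,cv2.COLOR_BGR2HSV)
m=cv2.inRange(h,(50,80,30),(95,255,200));k=np.zeros_like(m);k[int(200*f):int(310*f),int(340*f):int(460*f)]=255;m&=k
cs,_=cv2.findContours(m,cv2.RETR_EXTERNAL,cv2.CHAIN_APPROX_NONE);c=max(cs,key=cv2.contourArea)
q=cv2.approxPolyDP(c,6,True)[:,0];print(cv2.contourArea(c),q/f)
for p in q: print(onz(T,*p,0))
o=[]
for d,(x,y,w,hh) in((T,(345,180,130,125)),(S,(350,300,150,140))):
    o.append(cv2.resize(d['pixels'][int(y*f):int((y+hh)*f),int(x*f):int((x+w)*f)],(480*w//150,480*hh//150),interpolation=cv2.INTER_CUBIC))
    o[-1]=cv2.resize(o[-1],(400,400))
cv2.imwrite('pics/case.png',np.hstack(o))
o=[cv2.resize(T['pixels'][int(290*f):int(420*f),int(450*f):int(600*f)],(400,347)),cv2.resize(S['pixels'][int(240*f):int(410*f),int(100*f):int(300*f)],(400,347))]
cv2.imwrite('pics/cut.png',np.hstack(o))
E
```

```text
cutter ((151.32301330566406, 223.5187225341797), (33.73208999633789, 40.67589569091797), 75.1806411743164) ((336.3580322265625, 223.63180541992188), (29.194276809692383, 32.03694152832031), 101.72404479980469) 
 [ 0.43716831 -0.23203996  0.007     ] [ 0.43381674 -0.23417635  0.007     ] tri [ 0.43452616 -0.23317334  0.00441625]
small ((306.8304748535156, 169.73861694335938), (19.39272117614746, 23.879295349121094), 94.7325668334961) ((186.53189086914062, 216.72959899902344), (18.002628326416016, 19.28887367248535), 147.77142333984375) 
 [0.4456507  0.21399474 0.006     ] [0.44446707 0.21501467 0.006     ] tri [0.44456101 0.21501681 0.00455168]
blue1 [ 0.2998662 -0.1741611  0.01     ]
blue2 [ 0.32986679 -0.3487697   0.01      ]
stepblk [ 0.63350143 -0.24774102  0.01      ]
holder? [0.58763985 0.3750155  0.01      ]
1125.0 [[382.8125 225.    ]
 [370.3125 275.    ]
 [421.875  287.5   ]
 [432.8125 235.9375]]
[0.67523373 0.04566155 0.        ]
[0.5737409  0.06736193 0.        ]
[ 0.55123533 -0.03335095  0.        ]
[ 0.65520584 -0.05319803  0.        ]
```

View pics/case.png

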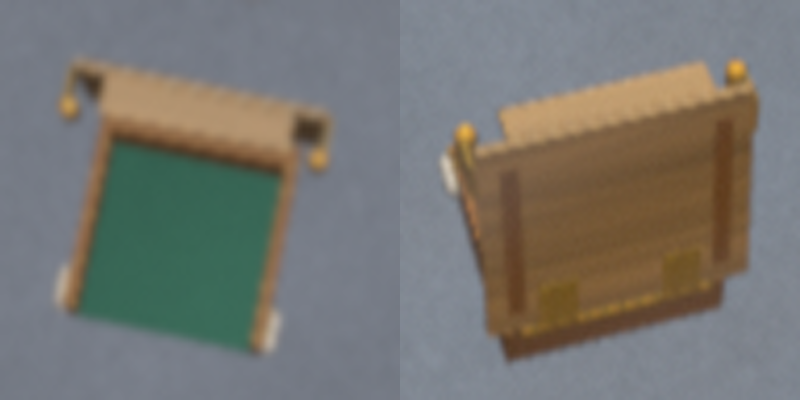

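View pics/cut.png

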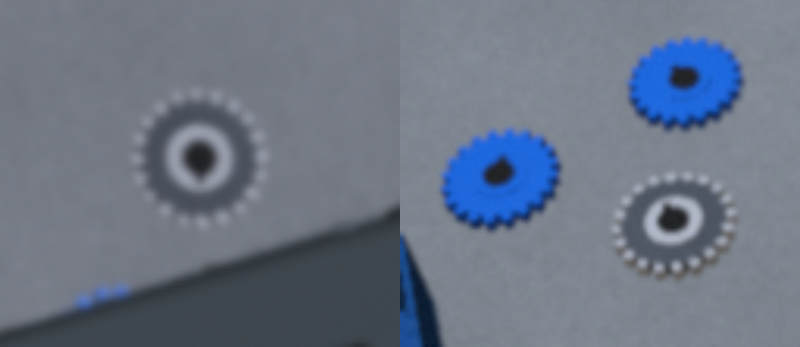

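The case crop shows the felt floor between the wooden walls, with its front edge at the bottom (75,312)-(250,350). The cover stands open at the top with brass ears at (68,103) and (318,157). The cut crop confirms the grey toothed disc at left (200,157) and right (673,222). The blue discs at right (685,82) and (498,175) are separate from it.

```bash
cat >> h.py <<'E'
def go(p,yaw,tilt=0):
    "print shift (m) and rotvec (deg), tool axes. yaw of tool x (deg); tilt>0 leans the body back (-tool x)"
    s=manip.sense();R0=Ro.from_quat(s['tool_rot'])
    y=np.radians(yaw);R1=Ro.from_matrix(np.array([[np.cos(y),np.sin(y),0],[np.sin(y),-np.cos(y),0],[0,0,-1]]).T)*Ro.from_euler('y',tilt,degrees=True)
    x=R1.as_matrix()[:,2]
    print('shift',np.round(R0.inv().apply(np.array(p)-s['tcp_pos']),4),'rot',np.round((R0.inv()*R1).as_rotvec(degrees=True),2),'z',np.round(x,2))
E
python3 - <<'E'
from h import *
d=snap('wrist');print(np.round(d['mount'],3))
go([.422,-.300,.15],79.6); go([.5,0,.2],-11.7,15)
E
```

```text
[[-0.    -0.955 -0.296  0.076]
 [ 1.    -0.    -0.    -0.   ]
 [ 0.    -0.296  0.955 -0.143]
 [ 0.     0.     0.     1.   ]]
shift [ 0.2408 -0.166   0.0809] rot [ -0.08  -0.06 -52.74] z [ 0.  0. -1.]
shift [ 0.4459 -0.3985  0.0313] rot [-5.14 14.44 38.32] z [ 0.25 -0.05 -0.97]
```

Request:
{"method": "step_arm", "body": {
  "commands": [0.03,-0.02,0.01,0,0,-7,0.07,-0.05,0.025,0,0,-15,0.11,-0.075,0.04,0,0,-23,0.15,-0.1,0.05,0,0,-31,0.18,-0.125,0.06,0,0,-39,0.21,-0.145,0.07,0,0,-46,0.23,-0.16,0.078,0,0,-52.7,0.241,-0.166,0.081,0,0,-52.7,0.241,-0.166,0.081,0,0,-52.7,0.241,-0.166,0.081,0,0,-52.7],
  "jaw": 45,
  "grip_force": 20
}}

```text
t: 1.15
tcp_pos: [0.4227, -0.3018, 0.1506]
tool_rot: [0.769, 0.639, -0.0, 0.001]
force: [0.6, -0.0, -0.1]
finger_gap: 0.449
gripper_force: 0.0
```

```bash
python3 - <<'E'
from h import *
W=snap('wrist');T=snap('top');pickle.dump((W,T),open('d1.pkl','wb'))
cv2.imwrite('pics/w1.png',W['pixels'])
s=manip.sense();print(s['t'],s['tcp_pos'],s['finger_gap'])
print('pred cutter',proj(W,[.434,-.233,.014]),'blue2',proj(W,[.33,-.349,.014]))
E
```

```text
1.25 [ 0.42241976 -0.30226667  0.15075585] 0.44877752322600456
pred cutter [253.98126848 106.90618142] blue2 [176.24061459 240.16363016]
```

View pics/w1.png

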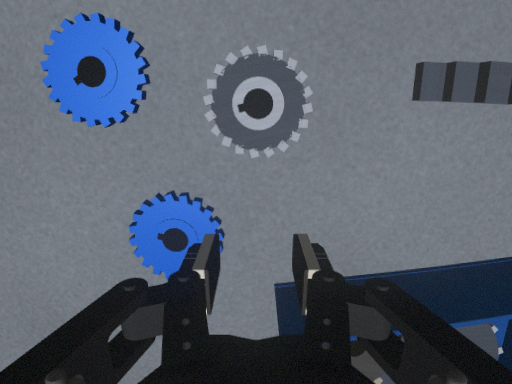

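The wrist view shows the cutter centred at (258,103) and the blue disc at (175,240). A tray corner shows at (277,285), so I'll check its distance from the fingers.

```bash
python3 - <<'E'
from h import *
W,_=pickle.load(open('d1.pkl','rb'));D=pickle.load(open('d0.pkl','rb'));S=D['scene'];f=.64
print('cut',onz(W,258,103,.014), onz(W,258,103,.0),'blue2',onz(W,175,240,.014),'tray z0,.04,.07',onz(W,277,285,0),onz(W,277,285,.04),onz(W,277,285,.07))
print('tray tri',tri(ray(W,277,285),ray(S,103*f,357*f)))
print('top tray',[onz(D['top'],630*f,350*f,z) for z in(0,.05)])
go([.422,-.302,.01],79.6)
E
```

```text
cut [ 0.43819657 -0.23029023  0.014     ] [ 0.43828098 -0.23045926  0.        ] blue2 [ 0.32876677 -0.3485881   0.014     ] tray z0,.04,.07 [ 0.42355784 -0.43142078  0.        ] [ 0.42532497 -0.40352598  0.04      ] [ 0.42665031 -0.38260488  0.07      ]
tray tri [ 0.41550244 -0.41656222  0.05171132]
top tray [array([ 0.43740202, -0.44323402,  0.        ]), array([ 0.43120828, -0.42744856,  0.05      ])]
shift [ 0.0004 -0.0006  0.1408] rot [ 0.07  0.08 -0.18] z [ 0.  0. -1.]
```

Request:
{"method": "step_arm", "body": {
  "commands": [0.001,0.001,0.02,0,0,0,0.002,0.0015,0.045,0,0,0,0.003,0.0015,0.07,0,0,0,0.004,0.0015,0.095,0,0,0,0.004,0.0015,0.115,0,0,0,0.004,0.0015,0.13,0,0,0,0.004,0.0015,0.14,0,0,0,0.004,0.0015,0.145,0,0,0,0.004,0.0015,0.1475,0,0,0,0.004,0.0015,0.1475,0,0,0]
}}

```text
t: 2.25
tcp_pos: [0.4247, -0.2974, 0.0031]
tool_rot: [0.769, 0.64, 0.0, 0.0]
force: [-0.9, -0.3, 0.3]
finger_gap: 0.451
gripper_force: 0.0
```

```bash
python3 - <<'E'
from h import *
go([.483-.057*.18,.033-.057*.984,.0025],79.8)
go([.437-.062*.18,-.231-.062*.984,.0025],79.8)
E
```

```text
shift [ 0.2784 -0.0026  0.0004] rot [ 0.03  0.02 -0.27] z [ 0.  0. -1.]
shift [0.0055 0.0001 0.0006] rot [ 0.03  0.02 -0.27] z [ 0.  0. -1.]
```

Request:
{"method": "step_arm", "body": {
  "commands": [0.004,0,0,0,0,0,0.008,0,0,0,0,0,0.013,0,0,0,0,0,0.02,0,0,0,0,0,0.028,0,0,0,0,0,0.037,0,0,0,0,0,0.046,0,0,0,0,0,0.055,0,0,0,0,0,0.064,0,0,0,0,0,0.073,0,0,0,0,0]
}}

```text
t: 3.25
tcp_pos: [0.4388, -0.2255, 0.0033]
tool_rot: [0.768, 0.64, 0.0, 0.002]
force: [-2.1, -5.3, 1.2]
finger_gap: 0.449
gripper_force: 2.5
```

```bash
python3 - <<'E'
from h import *
W=snap('wrist');cv2.imwrite('pics/w2.png',W['pixels']);print(manip.sense()['force'])
go([.483-.057*.18,.033-.057*.984,.0025],79.8)
E
```

```text
[ 1.39792095 -2.48295105  1.13779324]
shift [ 0.2035 -0.0024  0.0007] rot [ 0.05  0.01 -0.2 ] z [ 0.  0. -1.]
```

View pics/w2.png

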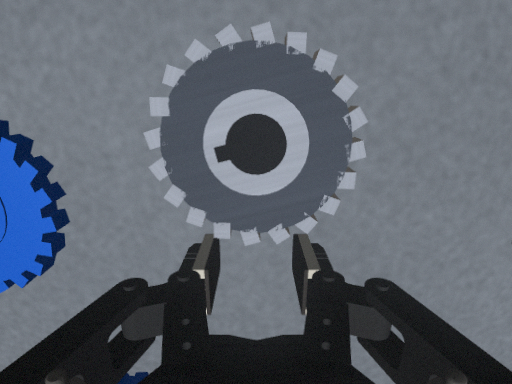

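The cutter, at (256,144), is seated centrally on the two finger tips and sliding flat. I'll keep pushing.

Request:
{"method": "step_arm", "body": {
  "commands": [0.007,0,0,0,0,0,0.016,0,0,0,0,0,0.026,0,0,0,0,0,0.037,0,0,0,0,0,0.048,0,0,0,0,0,0.059,0,0,0,0,0,0.07,-0.001,0,0,0,0,0.081,-0.001,0,0,0,0,0.092,-0.001,0,0,0,0,0.103,-0.001,0,0,0,0]
}}

```text
t: 4.3
tcp_pos: [0.456, -0.1237, 0.0032]
tool_rot: [0.768, 0.64, 0.0, 0.001]
force: [-0.2, -5.3, 2.1]
finger_gap: 0.452
gripper_force: 3.1
```

Request:
{"method": "step_arm", "body": {
  "commands": [0.01,0,0,0,0,0,0.02,0,0,0,0,0,0.03,-0.001,0,0,0,0,0.04,-0.001,0,0,0,0,0.05,-0.001,0,0,0,0,0.06,-0.001,0,0,0,0,0.07,-0.001,0,0,0,0,0.08,-0.001,0,0,0,0,0.09,-0.001,0,0,0,0,0.097,-0.001,0,0,0,0]
}}

```text
t: 5.3
tcp_pos: [0.4717, -0.0277, 0.0031]
tool_rot: [0.768, 0.64, -0.0, -0.0]
force: [-1.3, -5.8, 2.1]
finger_gap: 0.452
gripper_force: 3.3
```

```bash
python3 - <<'E'
from h import *
T=snap('top');W=snap('wrist');s=manip.sense();print(s['tcp_pos'],s['force']);pickle.dump((W,T),open('d2.pkl','wb'))
go([.483-.057*.18,.033-.057*.984,.0025],79.8)
# retreat then up then to push-2 start
C=np.array([.483,.033]); a=np.radians(-11.7);e=np.array([np.cos(a),np.sin(a)])
P=C-.075*e;go([*P,.15],168.3,-15)
print(onz(W,256,144,.014))
E
```

```text
[ 0.4716295  -0.02703395  0.00297197] [-0.20002848 -0.08144626 -0.4873593 ]
shift [0.0041 0.0004 0.0005] rot [-0.05 -0.02 -0.19] z [ 0.  0. -1.]
shift [ 0.0629 -0.0748 -0.1469] rot [-11.63 -11.93 -88.13] z [ 0.25 -0.05 -0.97]
[0.48215503 0.02939361 0.014     ]
```

Request:
{"method": "step_arm", "body": {
  "commands": [-0.008,0,0,0,0,0,-0.02,0,0,0,0,0,-0.025,0,-0.01,0,0,0,-0.025,0,-0.04,0,0,0,-0.025,0,-0.08,0,0,0,-0.015,-0.01,-0.12,0,0,-8,0,-0.025,-0.15,0,0,-16,0.015,-0.04,-0.17,0,0,-24,0.03,-0.055,-0.19,0,0,-32,0.045,-0.065,-0.2,0,0,-40]
}}

```text
t: 6.4
tcp_pos: [0.4152, 0.0281, 0.2048]
tool_rot: [0.501, 0.865, 0.0, 0.001]
force: [0.3, 0.3, -0.3]
finger_gap: 0.447
gripper_force: 0.0
```

```bash
python3 - <<'E'
from h import *
C=np.array([.482,.030]); a=np.radians(-11.7);e=np.array([np.cos(a),np.sin(a)])
P=C-.075*e;go([*P,.2],168.3,-15)
E
```

```text
shift [0.0182 0.0027 0.0048] rot [ -6.3  -14.01 -48.22] z [ 0.25 -0.05 -0.97]
```

Request:
{"method": "step_arm", "body": {
  "commands": [0.003,0,0.001,-0.9,-2.0,-6.9,0.006,0.001,0.002,-1.8,-4.0,-13.8,0.009,0.001,0.003,-2.7,-6.0,-20.7,0.012,0.002,0.004,-3.6,-8.0,-27.6,0.015,0.002,0.005,-4.5,-10,-34.4,0.018,0.003,0.005,-5.4,-12,-41.3,0.018,0.003,0.005,-6.3,-14,-48.2,0.018,0.003,0.005,-6.3,-14,-48.2,0.018,0.003,0.005,-6.3,-14,-48.2,0.018,0.003,0.005,-6.3,-14,-48.2]
}}

```text
t: 7.4
tcp_pos: [0.4106, 0.0447, 0.1982]
tool_rot: [0.105, 0.986, -0.014, 0.129]
force: [0.3, -0.7, 0.2]
finger_gap: 0.454
gripper_force: 0.0
```

```bash
python3 - <<'E'
from h import *
W=snap('wrist');T=snap('top');pickle.dump((W,T),open('d3.pkl','wb'));cv2.imwrite('pics/w3.png',cv2.resize(W['pixels'],(800,600)));s=manip.sense();print(s['tcp_pos'],s['t'])
E
```

```text
[0.41062498 0.0448746  0.19803161] 7.5
```

View pics/w3.png

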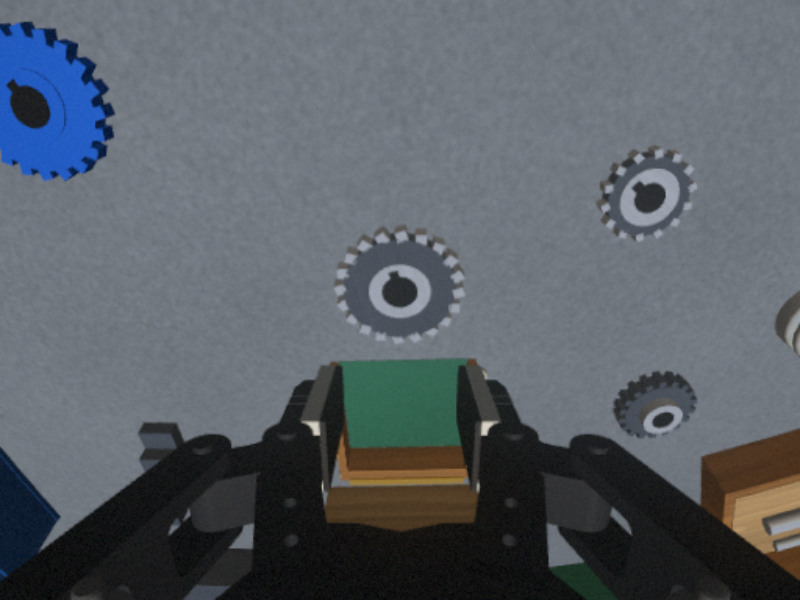

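The view is with the robot at the top. The cutter is at (400,290), and the case front edge of green felt runs from about (341,362) to (469,359), directly ahead of the cutter.

```bash
python3 - <<'E'
from h import *
W,T=pickle.load(open('d3.pkl','rb'));f=.64
h=cv2.cvtColor(W['pixels'],cv2.COLOR_BGR2HSV);m=cv2.inRange(h,(50,80,30),(95,255,200));m[:int(340*f)]=0;m[int(450*f):]=0;m[:,:int(300*f)]=0;m[:,int(500*f):]=0
cs,_=cv2.findContours(m,cv2.RETR_EXTERNAL,cv2.CHAIN_APPROX_NONE);q=cv2.approxPolyDP(max(cs,key=cv2.contourArea),5,True)[:,0];print((q/f).round())
tops=sorted(q.tolist(),key=lambda p:p[1])[:2];P=[onz(W,*p,0) for p in tops];P.sort(key=lambda p:p[1]);print(P)
d=P[1]-P[0];print('w',np.hypot(*d[:2]),'yaw',np.degrees(np.arctan2(-d[0],d[1])))
# top view: refit felt
h=cv2.cvtColor(T['pixels'],cv2.COLOR_BGR2HSV);m=cv2.inRange(h,(50,80,30),(95,255,200));k=np.zeros_like(m);k[int(200*f):int(310*f),int(340*f):int(460*f)]=255;m&=k
cs,_=cv2.findContours(m,cv2.RETR_EXTERNAL,cv2.CHAIN_APPROX_NONE);r=cv2.minAreaRect(max(cs,key=cv2.contourArea));B=[onz(T,*p,0)[:2] for p in cv2.boxPoints(r)]
B=sorted(B,key=lambda p:p[0]);print('top rect',np.round(B,4),'front mid',(B[0]+B[1])/2)
print('angs',[np.degrees(np.arctan2(*(np.sort([B[0],B[1]],0)[1]*0+0+np.array(v))[::-1])) for v in((B[2]+B[3]-B[0]-B[1]),)])
C=onz(W,400*f,290*f,.014);print('cutter',C)
E
```

```text
[[466. 359.]
 [341. 361.]
 [350. 445.]
 [459. 444.]
 [456. 373.]]
[array([ 0.54911928, -0.03746475,  0.        ]), array([0.57041056, 0.06985262, 0.        ])]
w 0.10940904207368643 yaw -11.221509165706433
top rect [[ 0.5508 -0.0357]
 [ 0.5695  0.0681]
 [ 0.6568 -0.0547]
 [ 0.6761  0.0504]] front mid [0.56017606 0.01618432]
angs [np.float64(-9.782915167787097)]
cutter [0.48100597 0.0303012  0.014     ]
```

```bash
python3 - <<'E'
from h import *
go([.4085,.0443,.003],169,-10)
E
```

```text
shift [ 0.0521 -0.001   0.1879] rot [-0.22  4.92 -1.01] z [ 0.17 -0.03 -0.98]
```

Request:
{"method": "step_arm", "body": {
  "commands": [0.006,0,0.022,0,1,0,0.013,0,0.047,0,2,0,0.021,0,0.075,0,3,0,0.028,0,0.1,0,4,0,0.035,0,0.125,0,4.9,-1,0.042,-0.001,0.15,-0.2,4.9,-1,0.047,-0.001,0.17,-0.2,4.9,-1,0.05,-0.001,0.181,-0.2,4.9,-1,0.052,-0.001,0.188,-0.2,4.9,-1,0.052,-0.001,0.188,-0.2,4.9,-1]
}}

```text
t: 8.5
tcp_pos: [0.4138, 0.0443, 0.0068]
tool_rot: [0.095, 0.992, -0.006, 0.082]
force: [-0.5, -1.0, 0.2]
finger_gap: 0.448
gripper_force: 0.0
```

```bash
python3 - <<'E'
from h import *
H=np.array([.619,.0048]);e=np.array([.982,-.191])
for k in(.12,.08,.065): go([*(H-k*e),.003],169,-10)
E
```

```text
shift [-0.0871  0.0003  0.0183] rot [ 0.24 -0.58  0.02] z [ 0.17 -0.03 -0.98]
shift [-0.1265  0.0003  0.0248] rot [ 0.24 -0.58  0.02] z [ 0.17 -0.03 -0.98]
shift [-0.1413  0.0002  0.0273] rot [ 0.24 -0.58  0.02] z [ 0.17 -0.03 -0.98]
```

Request:
{"method": "step_arm", "body": {
  "commands": [0,0,0,0,0,0,-0.005,0,0.001,0,0,0,-0.013,0,0.0023,0,0,0,-0.023,0,0.004,0,0,0,-0.033,0,0.0058,0,0,0,-0.043,0,0.0076,0,0,0,-0.053,0,0.0093,0,0,0,-0.063,0,0.0111,0,0,0,-0.072,0,0.0127,0,0,0,-0.08,0,0.0141,0,0,0]
}}

```text
t: 9.5
tcp_pos: [0.4881, 0.0298, 0.0069]
tool_rot: [0.095, 0.992, -0.006, 0.077]
force: [-7.4, 1.4, 5.2]
finger_gap: 0.453
gripper_force: 4.1
```

```bash
python3 - <<'E'
from h import *
W=snap('wrist');T=snap('top');cv2.imwrite('pics/w4.png',W['pixels'])
H=np.array([.619,.0048]);e=np.array([.982,-.191])
print(manip.sense()['tcp_pos'],manip.sense()['force'])
for k in(.12,.08,.065): go([*(H-k*e),.003],169,-10)
E
```

```text
[0.49085716 0.02928941 0.00717063] [-4.44959907 -0.36475353  2.26191145]
shift [-0.0096  0.0004  0.0058] rot [ 0.2  -0.8   0.06] z [ 0.17 -0.03 -0.98]
shift [-0.0491  0.0003  0.0122] rot [ 0.2  -0.8   0.06] z [ 0.17 -0.03 -0.98]
shift [-0.0639  0.0003  0.0146] rot [ 0.2  -0.8   0.06] z [ 0.17 -0.03 -0.98]
```

View pics/w4.png

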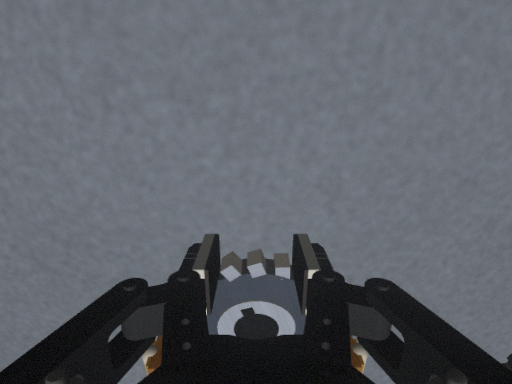

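The cutter is centred between the fingers, and the wall ends at (155,355) and (358,355) are symmetric. The tips sit about 4 mm higher than intended, so I'll back off slightly, lower them, and go on.

Request:
{"method": "step_arm", "body": {
  "commands": [0.008,0,-0.001,0,0,0,0.008,0,0.003,0,0,0,0.004,0,0.0035,0,0,0,-0.002,0,0.0045,0,0,0,-0.009,0,0.0058,0,0,0,-0.016,0,0.007,0,0,0,-0.023,0,0.0082,0,0,0,-0.03,0,0.0095,0,0,0,-0.036,0,0.0105,0,0,0,-0.04,0,0.0112,0,0,0]
}}

```text
t: 10.6
tcp_pos: [0.5298, 0.022, 0.0024]
tool_rot: [0.095, 0.992, -0.006, 0.078]
force: [-7.4, 0.7, 5.7]
finger_gap: 0.451
gripper_force: 3.9
```

```bash
python3 - <<'E'
from h import *
H=np.array([.619,.0048]);e=np.array([.982,-.191])
print(manip.sense()['tcp_pos'],manip.sense()['force'])
for k in(.08,.057): go([*(H-k*e),.003],169,-10)
E
```

```text
[0.52975966 0.02202757 0.00237273] [-7.39665647  0.73276102  5.73457111]
shift [-0.0108  0.0001  0.0011] rot [ 0.23 -1.01  0.07] z [ 0.17 -0.03 -0.98]
shift [-0.0335  0.0001  0.0047] rot [ 0.23 -1.01  0.07] z [ 0.17 -0.03 -0.98]
```

Request:
{"method": "step_arm", "body": {
  "commands": [-0.003,0,0.0005,0,0,0,-0.007,0,0.0012,0,0,0,-0.011,0,0.0019,0,0,0,-0.015,0,0.0026,0,0,0,-0.018,0,0.0032,0,0,0,-0.021,0,0.0037,0,0,0,-0.024,0,0.0042,0,0,0,-0.026,0,0.0046,0,0,0,-0.028,0,0.0049,0,0,0,-0.029,0,0.0051,0,0,0]
}}

```text
t: 11.6
tcp_pos: [0.5575, 0.0167, 0.0021]
tool_rot: [0.095, 0.992, -0.005, 0.077]
force: [-9.0, 1.9, 6.9]
finger_gap: 0.449
gripper_force: 5.0
```

```bash
python3 - <<'E'
from h import *
T=snap('top');S=snap('scene');s=manip.sense();print(s['tcp_pos'],s['force'],s['t'])
H=np.array([.619,.0048]);e=np.array([.982,-.191]);print((np.array(s['tcp_pos'])[:2]-H)@e)
f=.64
g=lambda d,x,y,w,h:cv2.resize(d['pixels'][int(y*f):int((y+h)*f),int(x*f):int((x+w)*f)],(400,400),interpolation=cv2.INTER_CUBIC)
cv2.imwrite('pics/c5.png',np.hstack([g(T,340,180,140,140),g(S,330,230,200,200)]))
E
```

```text
[0.55775242 0.01669446 0.00212255] [-8.03480029  2.61349164  7.17709242] 11.7
-0.062416962362760425
```

View pics/c5.png

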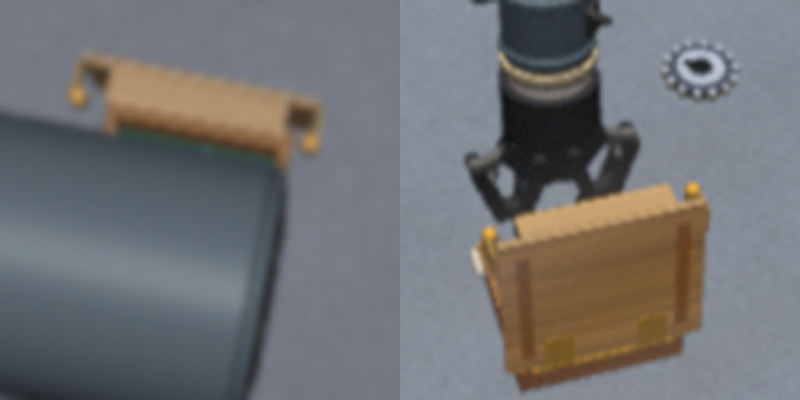

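The top crop is hidden by the arm and still shows a felt strip at (190,142). The scene crop shows the gripper clear of the cover. I'll creep until the force rises.

Request:
{"method": "step_arm", "body": {
  "commands": [-0.001,0,0.0002,0,0,0,-0.002,0,0.0004,0,0,0,-0.003,0,0.0005,0,0,0,-0.004,0,0.0007,0,0,0,-0.005,0,0.0009,0,0,0,-0.005,0,0.0009,0,0,0,-0.006,0,0.001,0,0,0,-0.006,0,0.001,0,0,0,-0.007,0,0.0012,0,0,0,-0.007,0,0.0012,0,0,0]
}}

```text
t: 12.7
tcp_pos: [0.5649, 0.0153, 0.002]
tool_rot: [0.095, 0.992, -0.005, 0.078]
force: [-7.2, 1.5, 6.0]
finger_gap: 0.453
gripper_force: 4.5
```

Request:
{"method": "step_arm", "body": {
  "commands": [-0.001,0,0.0002,0,0,0,-0.001,0,0.0002,0,0,0,-0.002,0,0.0004,0,0,0,-0.002,0,0.0004,0,0,0,-0.003,0,0.0005,0,0,0,-0.003,0,0.0005,0,0,0,-0.004,0,0.0007,0,0,0,-0.004,0,0.0007,0,0,0,-0.0045,0,0.0008,0,0,0,-0.0045,0,0.0008,0,0,0]
}}

```text
t: 13.7
tcp_pos: [0.5654, 0.0153, 0.0017]
tool_rot: [0.095, 0.993, -0.005, 0.074]
force: [-14.8, 3.1, 12.6]
finger_gap: 0.449
gripper_force: 7.7
```

Contact with the back wall: the force has doubled and the tool has stopped. I'll retreat, rise and look.

Request:
{"method": "step_arm", "body": {
  "commands": [0.008,0,-0.0014,0,0,0,0.025,0,-0.0045,0,0,0,0.045,0,-0.008,0,0,0,0.065,0,-0.0115,0,0,0,0.08,0,-0.014,0,0,0,0.085,0,-0.03,0,0,0,0.08,0,-0.07,0,0,0,0.07,0,-0.12,0,0,0,0.062,0,-0.17,0,0,0,0.055,0,-0.21,0,0,0],
  "jaw": 0
}}

```text
t: 14.7
tcp_pos: [0.4877, 0.0292, 0.2039]
tool_rot: [0.095, 0.992, -0.006, 0.084]
force: [0.6, 0.3, -0.0]
finger_gap: -0.0
gripper_force: 0.0
```

```bash
python3 - <<'E'
from h import *
W=snap('wrist');T=snap('top');pickle.dump((W,T),open('d6.pkl','wb'));s=manip.sense();print(s['tcp_pos'],s['force'],s['t'],s['finger_gap'])
f=.64
c=T['pixels'][int(180*f):int(320*f),int(340*f):int(480*f)]
cv2.imwrite('pics/c6.png',np.hstack([cv2.resize(c,(288,288),interpolation=cv2.INTER_CUBIC),W['pixels'][96:384]]))
E
```

```text
[0.49174073 0.02863959 0.20730627] [ 0.62757047 -0.59256568  1.13644522] 14.8 -0.0028824556640423167
```

View pics/c6.png

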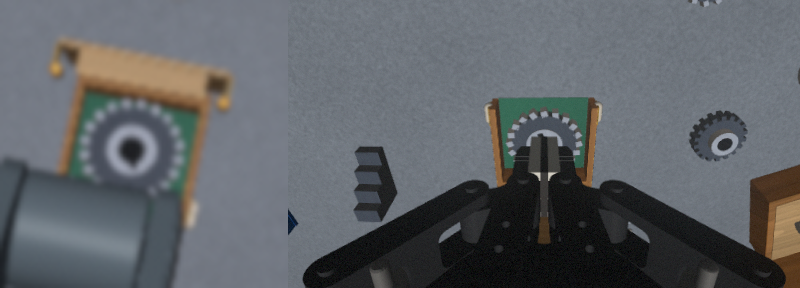

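The cutter lies inside the case: its centre is at (132,150) in the left crop, close to the back wall, and centred in the wrist view. Now I'll get its position and the cover angle.

```bash
python3 - <<'E'
from h import *
W,T=pickle.load(open('d6.pkl','rb'));D=pickle.load(open('d0.pkl','rb'));S=D['scene'];f=.64
H=np.array([.619,.0048]);e=np.array([.982,-.191]);n=np.array([.191,.982])
def loc(p): return np.round([(p[:2]-H)@e,(p[:2]-H)@n,p[2]],4)
k=140/288
x0,y0=int(340*f),int(180*f);w=int(480*f)-x0;pt=(x0+132*w/288,y0+150*w/288)
print('cutter',loc(onz(T,*pt,.014)))
# ears: top0 crop in case.png: 130x125 ->400 ; scene crop 150x140->400
Tt=D['top']
for (a,b),(c,d) in (((68,103),(736-400,72)),((318,157),(466-400,132))):
  tt=(int(345*f)+a*(int(475*f)-int(345*f))/400,int(180*f)+b*(int(305*f)-int(180*f))/400)
  ss=(int(350*f)+c*(int(500*f)-int(350*f))/400,int(300*f)+d*(int(440*f)-int(300*f))/400)
  r1,r2=ray(Tt,*tt),ray(S,*ss);X=tri(r1,r2);print('ear',loc(X),proj(Tt,X)-tt)
# shown: ear left in top is +y
a=np.radians(-11)
P=lambda x,z:[*(H+x*e),z]
go(P(.075,.27),169,0)
E
```

```text
cutter [-0.0028 -0.0016  0.014 ]
ear [0.0238 0.0738 0.147 ] [0.01660032 0.00830269]
ear [ 0.0241 -0.0743  0.1488] [-0.22578247 -0.09100512]
shift [-0.2125  0.0008 -0.0246] rot [ 0.25 10.43  0.08] z [ 0.  0. -1.]
```

Request:
{"method": "step_arm", "body": {
  "commands": [-0.01,0,-0.025,0,2,0,-0.03,0,-0.05,0,4,0,-0.065,0,-0.055,0,6,0,-0.1,0,-0.05,0,8,0,-0.135,0,-0.042,0,10.4,0,-0.165,0,-0.036,0,10.4,0,-0.19,0,-0.03,0,10.4,0,-0.205,0.001,-0.026,0,10.4,0,-0.2125,0.001,-0.0246,0,10.4,0,-0.2125,0.001,-0.0246,0,10.4,0]
}}

```text
t: 15.8
tcp_pos: [0.6888, -0.0089, 0.2585]
tool_rot: [0.095, 0.995, 0.003, -0.008]
force: [0.3, 0.2, 0.3]
finger_gap: 0.005
gripper_force: 0.0
```

```bash
python3 - <<'E'
from h import *
S=snap('scene');f=.64;print(manip.sense()['tcp_pos'])
cv2.imwrite('pics/c7.png',cv2.resize(S['pixels'][100:290,150:400],(790,600)))
H=np.array([.619,.0048]);e=np.array([.982,-.191])
for x,z in((.075,.137),(.05,.137)): go([*(H+x*e),z],169,0)
E
```

```text
[ 0.68794896 -0.00860815  0.25891629]
shift [-0.007  -0.0005  0.1218] rot [ 0.22 -1.02  0.1 ] z [ 0.  0. -1.]
shift [ 0.018  -0.0004  0.1223] rot [ 0.22 -1.02  0.1 ] z [ 0.  0. -1.]
```

View pics/c7.png

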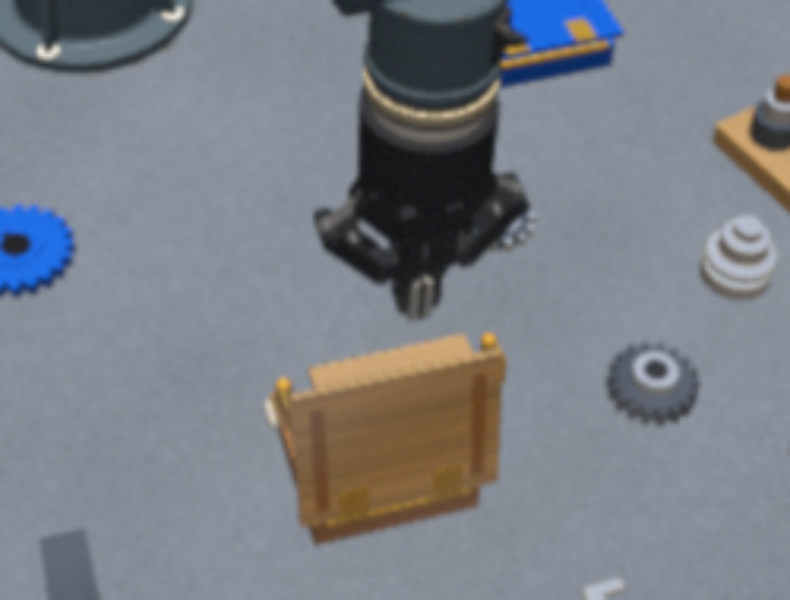

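The closed fingers at (418,295) hover behind and above the standing cover, with nothing in the way. I'll go down behind it.

Request:
{"method": "step_arm", "body": {
  "commands": [-0.004,0,0.015,0,0,0,-0.006,0,0.035,0,0,0,-0.007,0,0.055,0,0,0,-0.007,0,0.075,0,0,0,-0.007,0,0.095,0,0,0,-0.007,0,0.11,0,0,0,-0.007,0,0.118,0,0,0,-0.007,0,0.122,0,0,0,-0.007,0,0.122,0,0,0,-0.007,0,0.122,0,0,0]
}}

```text
t: 16.85
tcp_pos: [0.6939, -0.0091, 0.1386]
tool_rot: [0.095, 0.995, 0.003, -0.007]
force: [0.8, -0.7, 0.2]
finger_gap: -0.002
gripper_force: 0.0
```

```bash
python3 - <<'E'
from h import *
s=manip.sense();print(s['tcp_pos'],s['force'])
H=np.array([.619,.0048]);e=np.array([.982,-.191])
for t in(1.2,1.05,.9,.75,.6,.45,.3,.2,.1,.03,0):
  x=.066-.115*np.cos(t)+.007*np.sin(t)+.011*(t>.1);z=.03+.115*np.sin(t)+.007*np.cos(t);print(t,end=' ');go([*(H+x*e),z],169,0)
E
```

```text
[ 0.69388371 -0.00909867  0.13863517] [ 0.81878445 -0.65874521  0.19066955]
1.2 shift [ 0.0343 -0.0006 -0.0006] rot [ 0.23 -0.84  0.11] z [ 0.  0. -1.]
1.05 shift [ 0.0502 -0.0006  0.0061] rot [ 0.23 -0.84  0.11] z [ 0.  0. -1.]
0.9 shift [ 0.0649 -0.0006  0.0151] rot [ 0.23 -0.84  0.11] z [ 0.  0. -1.]
0.75 shift [ 0.0782 -0.0006  0.0263] rot [ 0.23 -0.84  0.11] z [ 0.  0. -1.]
0.6 shift [ 0.0896 -0.0006  0.0392] rot [ 0.23 -0.84  0.11] z [ 0.  0. -1.]
0.45 shift [ 0.0989 -0.0007  0.0538] rot [ 0.23 -0.84  0.11] z [ 0.  0. -1.]
0.3 shift [ 0.106  -0.0007  0.0695] rot [ 0.23 -0.84  0.11] z [ 0.  0. -1.]
0.2 shift [ 0.1093 -0.0008  0.0805] rot [ 0.23 -0.84  0.11] z [ 0.  0. -1.]
0.1 shift [ 0.1226 -0.0008  0.092 ] rot [ 0.23 -0.84  0.11] z [ 0.  0. -1.]
0.03 shift [ 0.1235 -0.0008  0.1   ] rot [ 0.23 -0.84  0.11] z [ 0.  0. -1.]
0 shift [ 0.1237 -0.0008  0.1035] rot [ 0.23 -0.84  0.11] z [ 0.  0. -1.]
```

Request:
{"method": "step_arm", "body": {
  "commands": [0.01,0,0,0,0,0,0.022,0,0,0,0,0,0.033,0,0,0,0,0,0.042,0,0.003,0,0,0,0.05,0,0.006,0,0,0,0.058,0,0.0105,0,0,0,0.065,0,0.015,0,0,0,0.072,0,0.0205,0,0,0,0.078,0,0.026,0,0,0,0.084,0,0.032,0,0,0]
}}

```text
t: 17.85
tcp_pos: [0.6097, 0.0072, 0.1065]
tool_rot: [0.095, 0.995, 0.003, -0.008]
force: [0.4, -0.3, 0.3]
finger_gap: -0.001
gripper_force: 0.4
```

Request:
{"method": "step_arm", "body": {
  "commands": [0.005,0,0.006,0,0,0,0.01,0,0.013,0,0,0,0.015,0,0.022,0,0,0,0.019,0,0.03,0,0,0,0.022,0,0.037,0,0,0,0.024,0,0.043,0,0,0,0.028,0,0.048,0,0,0,0.031,0,0.052,0,0,0,0.033,0,0.056,0,0,0,0.035,0,0.058,0,0,0]
}}

```text
t: 18.85
tcp_pos: [0.5771, 0.0138, 0.0505]
tool_rot: [0.095, 0.995, 0.003, -0.005]
force: [2.6, -1.1, 8.9]
finger_gap: -0.002
gripper_force: 4.5
```

```bash
python3 - <<'E'
from h import *
s=manip.sense();print(s['tcp_pos'],s['force'])
H=np.array([.619,.0048]);e=np.array([.982,-.191]);print((s['tcp_pos'][:2]-H)@e)
S=snap('scene');cv2.imwrite('pics/c8.png',cv2.resize(S['pixels'][130:290,190:350],(600,600)))
E
```

```text
[0.57708879 0.01381037 0.05052783] [ 2.57295248 -1.05130313  8.86570528]
-0.042877789376253965
```

View pics/c8.png

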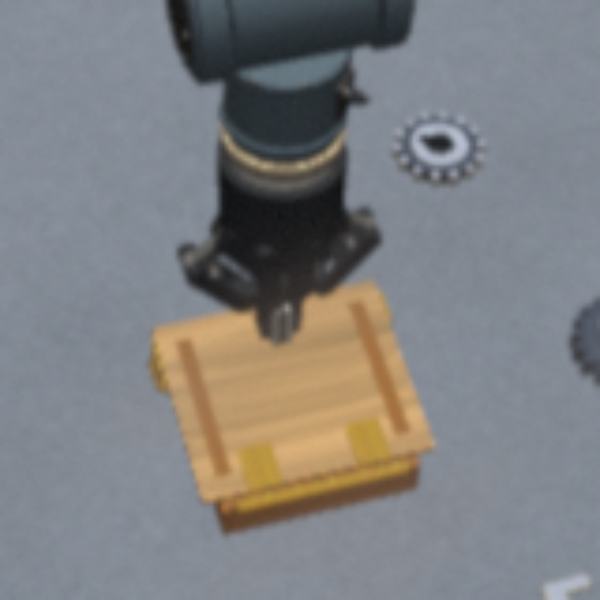

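The cover is nearly down under the fingers at (280,330) and is meeting the catch. I'll press it home.

Request:
{"method": "step_arm", "body": {
  "commands": [0.001,0,0.002,0,0,0,0.002,0,0.004,0,0,0,0.003,0,0.006,0,0,0,0.003,0,0.008,0,0,0,0.003,0,0.01,0,0,0,0.003,0,0.012,0,0,0,0.003,0,0.013,0,0,0,0.003,0,0.014,0,0,0,0.003,0,0.015,0,0,0,0.003,0,0.015,0,0,0]
}}

```text
t: 19.9
tcp_pos: [0.5715, 0.0149, 0.035]
tool_rot: [0.095, 0.995, 0.003, -0.008]
force: [-0.3, -1.1, 5.4]
finger_gap: 0.004
gripper_force: 3.3
```

Request:
{"method": "step_arm", "body": {
  "commands": [0,0,0.001,0,0,0,0,0,0.001,0,0,0,0,0,0.002,0,0,0,0,0,0.002,0,0,0,0,0,0.002,0,0,0,0,0,0.003,0,0,0,0,0,0.003,0,0,0,0,0,0.003,0,0,0,0,0,0.003,0,0,0,0,0,0.003,0,0,0]
}}

```text
t: 20.9
tcp_pos: [0.5715, 0.0149, 0.0331]
tool_rot: [0.095, 0.995, 0.003, -0.008]
force: [-0.8, -1.2, 13.3]
finger_gap: -0.002
gripper_force: 6.7
```

Request:
{"method": "step_arm", "body": {
  "commands": [0,0,0.001,0,0,0,0,0,0.001,0,0,0,0,0,0.002,0,0,0,0,0,0.002,0,0,0,0,0,0.002,0,0,0,0,0,0.002,0,0,0,0,0,0.002,0,0,0,0,0,0.002,0,0,0,0,0,0.002,0,0,0,0,0,0.002,0,0,0]
}}

```text
t: 21.9
tcp_pos: [0.5715, 0.0149, 0.0319]
tool_rot: [0.095, 0.995, 0.003, -0.008]
force: [-2.0, -0.4, 18.7]
finger_gap: -0.002
gripper_force: 9.1
```

Request:
{"method": "step_arm", "body": {
  "commands": [0,0,-0.005,0,0,0,0,0,-0.015,0,0,0,0,0,-0.035,0,0,0,0.01,0,-0.06,0,0,0,0.03,0,-0.09,0,0,0,0.055,0,-0.12,0,0,0,0.08,0,-0.15,0,0,0,0.1,0,-0.17,0,0,0,0.11,0,-0.18,0,0,0,0.11,0,-0.18,0,0,0]
}}

```text
t: 22.9
tcp_pos: [0.4654, 0.0347, 0.2123]
tool_rot: [0.095, 0.995, 0.003, -0.008]
force: [0.4, -0.8, -0.4]
finger_gap: -0.003
gripper_force: 0.0
```

```bash
python3 - <<'E'
from h import *
S=snap('scene');T=snap('top');s=manip.sense();print(s['tcp_pos'],s['force'])
H=np.array([.619,.0048]);e=np.array([.982,-.191]);n=np.array([.191,.982])
for x,y,z in((-.066,.075,.036),(-.066,-.075,.036)):
  p=[*(H+x*e+y*n),z];print('shut corner expected: crop px',(proj(S,p)-[190,130])*3.75)
cv2.imwrite('pics/c9.png',cv2.resize(S['pixels'][130:290,190:350],(600,600)))
E
```

```text
[0.46681752 0.03423499 0.21099035] [ 0.24888199 -0.09309771 -0.28180234]
shut corner expected: crop px [374.60857797 296.79219468]
shut corner expected: crop px [154.59862174 343.09269232]
```

View pics/c9.png

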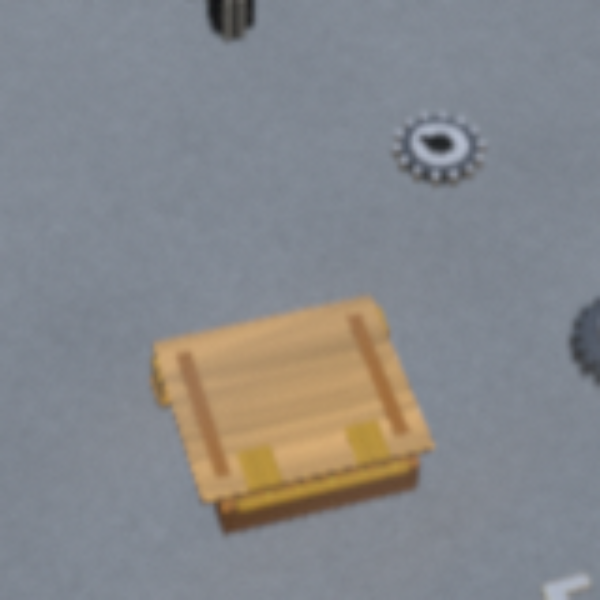

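The cover's front corners are at (375,298) and (155,345), matching the predicted shut position within 2 px. It stays shut with the arm away, so I'll hand in.

```bash
python3 -c "
from station import manip
print(manip.sign_off())"
```

```text
the job is handed in; nothing more can be done
None
```

I slid the large cutter flat into the case until it stopped against the back wall, pressed the cover shut so that it stayed down with the arm away, and handed the job in at about 23 s; no verdict was returned.

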